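# Unlock the ring-blank bar clamp

## Task

Unlock the bar clamp that holds the dark wooden ring blank. Grasping nothing, roll a fingertip round the knurled rim of the big nut and back it off anticlockwise (seen from above) by two full turns, to within a quarter of a turn, then gently push the jaw fully back from the blank with a fingertip. Leave the blank lying in its V-blocks and the other things on the bench where they are.

Things in the scene. Friction and masses are not known exactly. Their poses are not given: they have to be found in the camera images.
- fixture: Wooden clamp base, 140 x 340 x 22 mm, screwed to the bench (fixed). Origin: centre of its underside, on the bench top; z up, y along the clamp bar from nut to fence. In this frame the nut's axis is at y = -95 mm and the blank's centre at y = +92 mm. The clamp head under the nut (56 mm square, top 68 mm above the bench) is narrower than the nut; the toothed bar (29 to 47 mm up) sticks out at the -y end.
- fence (a point): Middle of the top edge, on the blank's side, of the fixed wooden fence at the +y end of the base: 120 mm wide, 26 mm thick, top 72 mm above the bench, at y = +143 mm of the fixture. Two V-blocks before it (tops 48 mm above the bench) cradle the blank.
- nut_top (a point): Centre of the flat top of the clamp nut: an aluminium disc 94 mm in diameter, 20 mm thick, with a knurled rim, too wide to grip. Tight, its top is 90 mm above the bench. A fixed threaded stud, 13 mm thick, on its axis ends 110 mm above the bench. A black radial groove on the top (21 to 43 mm from the axis, along this point's x) shows its turning.
- nut (a joint): Turn of the nut in rad: 0 tight (at the start), growing as it turns anticlockwise seen from above (loosening); two full turns = 12.57, the thread ends at 22. It takes about 0.05 N m (1.1 N at the rim), stays where it is left and rises 2 mm a turn. A tooth on the shoe under it locks the bar until the nut is 1 to 1.5 turns loose.
- jaw: The jaw with its toothed bar. Origin: middle of the jaw's upper front edge, 87 mm above the bench; axes as the fixture's. The jaw is an upright wooden plate 100 mm wide (along the fixture's x), 20 mm thick, 23 to 87 mm above the bench. Its cork face looks along the fixture's +y and bears on the blank; above the blank (44 mm up) the face is bare. It opens when pushed along the fixture's -y, towards the nut.
- slide (a joint): How far the jaw has slid back from the blank, in m: 0 at the blank (at the start), 0.045 fully back at its stop, still 38 mm short of the nut's rim. Once unlocked it slides with about 2.5 N of friction and stays where it is left.
- blank_mid (a point): Centre, half-way up, of the dark wooden ring blank: loose, 72 mm outer and 56 mm inner diameter, 22 mm high, lying flat on the board (top 44 mm above the bench) between jaw and V-blocks.
- caliper: Bystander: a steel slide caliper, 230 mm long (its own y), 14 mm high, lying beyond the clamp. Origin under its middle.
- dowel: Bystander: a wooden dowel end, 22 mm in diameter and 55 mm high, standing on the bench on the robot's side of the clamp. Origin at the centre of its foot.
- bangle: Bystander: a finished wooden bangle, 68 mm in diameter and 12 mm high, lying on the bench on the robot's side of the clamp. Origin at the centre of its underside.
There are look-alikes about, which are no part of the job. Of the things shaped like the part that bears blank_mid, the dark wooden one is meant.

How it is judged:
On the way, in this order (a step that is already met when the one before it is completed fails the run):
1. the nut is backed off two turns (within a quarter turn) with the jaw still at the blank (value of joint nut between 10.996 and 14.137 rad and value of joint slide below 0.01 m), for 0.2 s.
2. the jaw is pushed fully back (value of joint slide above 0.04 m), for 0.2 s.
At the end, for the whole second after the job is handed in: The nut rests 1.75 to 2.25 turns loose, the jaw is at least 40 mm back (5 mm from its stop or nearer), the blank lies flat within 8 mm of where it was, and caliper, dowel and bangle are within 15 mm of where they were (value of joint nut between 10.996 and 14.137 rad and value of joint slide above 0.04 m and velocity of joint nut between -0.1 and 0.1 rad/s and distance of blank_mid from where it was at the start of the episode below 0.008 m and angle between blank_mid's own z axis and vertical below 0.1 rad and distance of each of caliper, dowel, bangle from where it was at the start of the episode below 0.015 m); the robot touches nothing.
It fails at once if the jaw or its bar is squeezed or rammed (over 35 N from the fingers) (contact force between the fingers and jaw above 35 N).
It fails at once if the ring blank is lifted or shoved away (more than 15 mm) (distance of blank_mid from where it was at the start of the episode above 0.015 m).
It fails at once if a bystander is lifted or moved more than 25 mm (distance of any of caliper, dowel, bangle from where it was at the start of the episode above 0.025 m).
It also fails if it takes over 58 s, if anything falls off the work surface, if the arm or the gripper's body presses on something with over 40 N, if the wrist force passes 120 N, or if a joint passes its speed limit or range.

## Robot

A 6-joint arm with a two-finger parallel gripper is mounted at the origin on the work surface. World frame = base frame: x ahead of the robot, y to its left, z up, the work surface at z = 0. Lengths are in m, angles in rad, forces in N, time in s.
With the tool pointing down it reaches from about 0.375 to 0.9 m from the base axis. Payload 3.1 kg.
Tool frame: the origin (TCP) lies on the centre line of the jaws, within the pads' length; the fingertips stand 8 mm ahead of it and the grasp point (between the pads) lies 11 mm behind it; z points along the fingers, y is the line along which they close (so a half turn about z gives the same grasp; the last joint's range is limited). The gripper opens to 87 mm and grips with 3 to 60 N. Pads are 19 mm wide; open, the fingers measure 117 mm over their backs; the gripper's body (75 mm by 190 mm) begins 51 mm behind the grasp point.
Start: joints at [1.119, 0.527, 1.433, -0, 1.181, -0.178], TCP at [0.169, 0.602, 0.231] pointing down, gripper open.
Joint ranges: [-3.08, 3.08], [-0.75, 2.2], [0.22, 2.44], [-1.43, 4.57], [0, 2.65], [-2.85, 2.85]. Speed limits (rad/s): [2.79, 2.79, 3.14, 3.14, 3.14, 3.14].

## Interface

Orientations are given as a unit quaternion [x, y, z, w].
In Python, from rig import robot gives the robot as it stands. The module is installed in compiled form; this text tells all that it offers.
- The arm moves only by the tool send_rows, never from a script. Its argument "increments" is one flat list of numbers, 7 for each row, row after row: the turn, a rotation vector about the world's x, y, z in rad, then the shift along the world's x, y, z in cm, then the opening, from 0 (shut) to 1 (fully open). A call has 1 to 20 rows; each row shifts and turns the commanded pose from where the row before left it; what a row does not reach is not made up. A row lasts 1/12 s, in which the tool goes at most 41.7 mm and 7.16 degrees, less where a joint would pass 70% of its speed; a pose out of reach is approached as far as the arm can. A call is refused whole if a number of a shift passes 4.17 or a number of a turn 0.125, either way. A call with a gripper value outside its range is refused whole. The fingers move at their own pace and stop on an object; "newtons" is the grip in N (left out, the last holds). Time passes only in rows, so rows that do not move let the fingers close. It gives the time, the measured TCP pose, the force, the opening and the grip force at its end, in the units of the state.
- robot.get_obs(): the state, without advancing time (a new reading comes with each control period).
- robot.camera(name): name is "scene" or "top" or "wrist"; returns a dict with "image" (420x560x3 uint8, red, green, blue), "range_z" (420x560 float32, m along the optical axis (not along the pixel's ray), 0 where there is no reading), "fx", "fy", "cx", "cy" (pixels), "R" (3x3) and "t" (3): a world point X has camera coordinates R X + t. Camera axes: x right, y down, z forward; pixel columns grow to the right and rows downward; lengths in m; the calibration is good to about 2 mm. A picture is of the moment at which its call begins.
- robot.hand_in(): hands the job in; it is judged then, once.
The state is a dict: "time": time; "q": joint angles; "joint_velocities": joint speeds; "joint_torque": joint torques, N m; "position": TCP position; "tool_rot": TCP orientation; "ft_force": force on the tool from outside, world axes, zero at the start; "moment": the same for the moment, N m; "grip_width": finger opening in m; "grip_force": force on a finger pad.
Only numpy, scipy, OpenCV 4.12 (cv2) and the standard library are available. Lean on these libraries where they do the work, as an engineer would, in place of code of your own. Each camera call takes 0.05 s, during which the arm holds its last target. There are 200 camera calls.

## Working session

There is one attempt and no reset: what is moved stays moved. The work goes in short steps, Python scripts to look and compute and a tool call to move; the robot and the scene stay as the last step left them, time stands still between calls to the robot, and variables do not carry over. Pictures are saved under pics/ and viewed, at most 10 in all, crops included, and the job is handed in when it is done.

Besides the shell and the picture viewer there is one more tool, called after ">>>" by a JSON object that holds its "name" and its "arguments", one argument or row to a line. send_rows: Moves the arm, as the interface text tells. Its arguments: {"type":"object","properties":{"increments":{"type":"array"},"newtons":{"type":"number"}},"required":["increments"]}

```bash
mkdir -p pics
python3 - <<'E'
from rig import robot
import cv2, numpy as np, pickle
d={}
for n in ("top","scene"):
    c=robot.camera(n); d[n]=c
    cv2.imwrite(f"pics/{n}0.png",c["image"][:,:,::-1])
    print(n,c["fx"],c["cx"],c["cy"],c["R"].round(3).tolist(),c["t"].round(3).tolist())
pickle.dump(d,open("c0.pkl","wb"))
o=robot.get_obs(); print(o)
E
```

```text
top 506.72446480144987 273.907712715008 207.22398925424304 [[-0.011, -1.0, -0.021], [-0.993, 0.013, -0.118], [0.118, 0.02, -0.993]] [0.132, 0.576, 1.071]
scene 438.57617139298645 280.76713262658046 205.38194743103523 [[0.206, 0.978, 0.012], [0.582, -0.113, -0.805], [-0.786, 0.173, -0.593]] [-0.241, -0.254, 1.223]
{'time': 0.1, 'q': array([ 1.11851332e+00,  5.28364378e-01,  1.43374659e+00,  1.31668331e-05,
        1.18139750e+00, -1.78538885e-01]), 'joint_velocities': array([ 0.00038049, -0.00412065, -0.00177857, -0.00010492,  0.0008143 ,
        0.00042724]), 'joint_torque': array([-1.81697806e-04, -4.40986633e+01, -1.77150160e+01,  6.34955917e-02,
        5.33792807e-02, -3.41035923e-05]), 'position': array([0.16867418, 0.60115745, 0.22968367]), 'tool_rot': array([ 1.36447520e-01,  9.90646838e-01, -9.08763491e-04, -3.02937326e-04]), 'ft_force': array([-0.08166221, -0.04763175,  0.13378264]), 'moment': array([ 0.00945917,  0.00019821, -0.01886153]), 'grip_force': 0.0, 'grip_width': 0.08679142146840738}
```

View pics/top0.png

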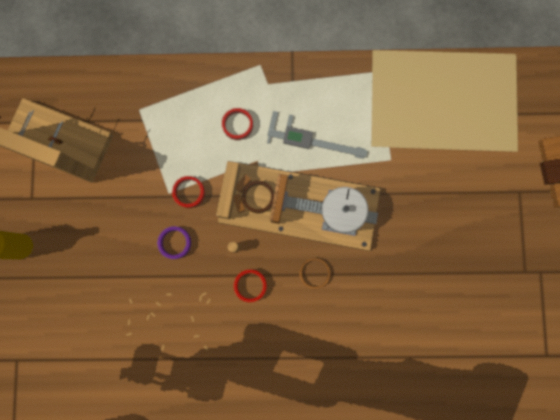

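View pics/scene0.png

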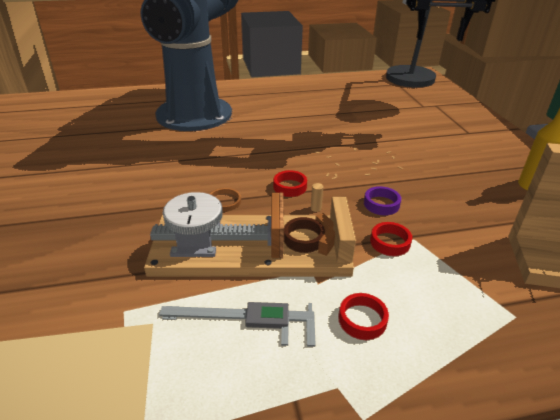

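The top view shows the nut at about (346,209), the jaw at (279,198), the dark blank at (258,196), the fence at (230,190), the dowel at (233,246) and the brown bangle at (317,272). The caliper is at (320,140). The scene view agrees.

```bash
cat > h.py <<'E'
import numpy as np, cv2
def pts(c):
    v,u=np.mgrid[0:420,0:560]; z=c["range_z"]
    P=np.stack([(u-c["cx"])/c["fx"]*z,(v-c["cy"])/c["fy"]*z,z],-1)
    return (P-c["t"])@c["R"]      # R^T (p-t)
E
python3 - <<'E'
import pickle,numpy as np,cv2
from h import pts
d=pickle.load(open("c0.pkl","rb"))
for n in ("top","scene"):
    c=d[n];W=pts(c);ok=c["range_z"]>0
    def region(x0,x1,y0,y1,z0,z1): return ok&(W[...,0]>x0)&(W[...,0]<x1)&(W[...,1]>y0)&(W[...,1]<y1)&(W[...,2]>z0)&(W[...,2]<z1)
    if n=="top":
        for p in [(346,209),(336,215),(279,190),(229,190),(258,215),(300,230),(233,246),(317,260),(450,300)]: print(p,W[p[1],p[0]].round(4))
        nc=W[215,336]
    m=region(nc[0]-.08,nc[0]+.08,nc[1]-.08,nc[1]+.08,.082,.097)
    Q=W[m]; (cx,cy),r=cv2.minEnclosingCircle(Q[:,:2].astype(np.float32)); print(n,"nut",cx,cy,r,m.sum(),np.median(Q[:,2]),Q.mean(0))
    for nm,z0,z1,y0,y1 in(("jaw",.080,.095,.08,.25),("fence",.065,.078,.16,.30)):
        m=region(.4,.75,nc[1]+y0,nc[1]+y1,z0,z1); Q=W[m][:,:2].astype(np.float32)
        if len(Q)>5: print(nm,cv2.minAreaRect(Q),len(Q),W[m][:,2].mean())
    m=region(.3,.62,nc[1]-.05,nc[1]+.25,.05,.06);print("z50-60",W[m].mean(0),m.sum())
c=d["top"];I=c["image"]
cv2.imwrite("pics/crop0.png",cv2.resize(I[145:300,205:395,::-1],None,fx=4,fy=4,interpolation=cv2.INTER_CUBIC)[:600,:800])
E
```

```text
(346, 209) [ 0.5636 -0.023   0.1075]
(336, 215) [ 0.5537 -0.0045  0.0875]
(279, 190) [0.6075 0.1129 0.0892]
(229, 190) [0.6117 0.2194 0.0711]
(258, 215) [0.5626 0.1606 0.0219]
(300, 230) [0.5284 0.0684 0.0198]
(233, 246) [0.4936 0.213  0.0522]
(317, 260) [0.4624 0.0319 0.0119]
(450, 300) [ 0.3719 -0.2591 -0.0035]
top nut 0.5657137632369995 -0.021722864359617233 0.048314984887838364 1601 0.08962655020431168 [ 0.56459837 -0.02162459  0.08959396]
jaw ((0.59248948097229, 0.1152259111404419), (0.020020166411995888, 0.09958335757255554), 78.61368560791016) 454 0.08677980242016295
fence ((0.6142377853393555, 0.22414211928844452), (0.026819568127393723, 0.12019213289022446), 78.90801239013672) 692 0.07183862895077466
z50-60 [0.54767189 0.17234471 0.05419433] 200
scene nut 0.5633252859115601 -0.023138802498579025 0.0494270846247673 1670 0.0902262543813175 [ 0.57198297 -0.02324763  0.0897814 ]
jaw ((0.5920390486717224, 0.11410693824291229), (0.019159464165568352, 0.10004521161317825), 79.13957214355469) 477 0.08704766383819279
fence ((0.6133580207824707, 0.2224423736333847), (0.026162704452872276, 0.1206125020980835), 78.9865493774414) 749 0.07205568166937296
z50-60 [0.56457163 0.09086128 0.05436141] 306
```

View pics/crop0.png

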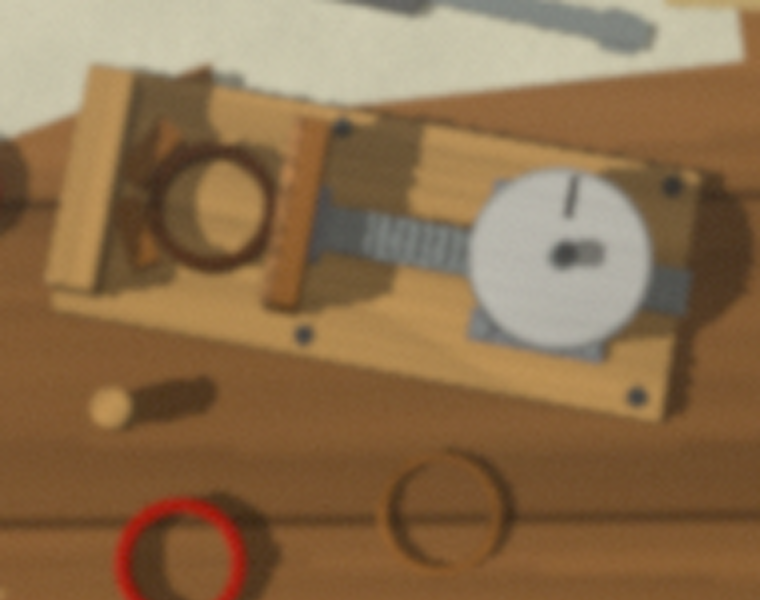

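>>> {"name": "send_rows", "arguments": {
  "increments": [0,0,0.08,1.82,-3.39,-0.5,0,0,0,0,1.82,-3.39,-0.6,0,0,0,0,1.82,-3.39,-0.6,0,0,0,0,1.82,-3.39,-0.6,0,0,0,0,1.82,-3.39,-0.6,0,0,0,0,1.82,-3.39,-0.6,0,0,0,0,1.82,-3.39,-0.6,0,0,0,0,1.82,-3.39,-0.6,0,0,0,0,1.82,-3.39,-0.6,0,0,0,0,1.82,-3.39,-0.6,0,0,0,0,1.82,-3.39,-0.6,0,0,0,0,1.82,-3.39,-0.6,0,0,0,0,1.82,-3.39,-0.6,0,0,0,0,1.82,-3.39,-0.6,0,0,0,0,1.82,-3.39,-0.6,0,0,0,0,1.82,-3.39,-0.6,0,0,0,0,1.82,-3.39,-0.6,0,0,0,0,1.82,-3.39,-0.6,0,0,0,0,0,0,0,0,0,0,0,0,0,0,0],
  "newtons": 40
}}

```text
time: 1.77
position: [0.4974, -0.0104, 0.1229]
tool_rot: [0.099, 0.995, 0.0, -0.0]
ft_force: [0.0, 0.1, -0.0]
grip_width: 0.0006
grip_force: 0.0
```

>>> {"name": "send_rows", "arguments": {
  "increments": [0,0,0,0,0,-2,0,0,0,0,0,0,-1.9,0,0,0,0,0.49,-0.1,0,0,0,0,0,0.49,-0.1,0,0,0,0,0,0,0,0,0]
}}

```text
time: 2.18
position: [0.5079, -0.01, 0.0853]
tool_rot: [0.096, 0.995, -0.0, 0.001]
ft_force: [0.5, -0.4, -1.0]
grip_width: 0.0006
grip_force: 0.3
```

>>> {"name": "send_rows", "arguments": {
  "increments": [0,0,0,0.1,-0.02,0,0,0,0,0,0.1,-0.02,0,0,0,0,0,0,0,0,0]
}}

```text
time: 2.43
position: [0.508, -0.0105, 0.0852]
tool_rot: [0.097, 0.995, 0.0, -0.0]
ft_force: [-1.7, 0.1, 1.1]
grip_width: 0.0003
grip_force: 0.6
```

>>> {"name": "send_rows", "arguments": {
  "increments": [0,0,0,0.1,-0.02,0,0,0,0,0,0,0,0,0]
}}

```text
time: 2.6
position: [0.5082, -0.0107, 0.0848]
tool_rot: [0.097, 0.995, 0.0, -0.001]
ft_force: [-3.3, 1.6, 1.8]
grip_width: 0.0003
grip_force: 1.7
```

>>> {"name": "send_rows", "arguments": {
  "increments": [0,0,0,0.1,-0.02,0,0,0,0,0,0,0,0,0]
}}

```text
time: 2.77
position: [0.5082, -0.0108, 0.0844]
tool_rot: [0.097, 0.995, 0.0, -0.002]
ft_force: [-5.5, 1.9, 3.3]
grip_width: 0.0004
grip_force: 2.6
```

```bash
cat > path.py <<'E'
import numpy as np
a,b,R=1.0,1.5,4.2; th=np.radians(78.8)
ey=np.array([np.cos(th),np.sin(th)]); ex=np.array([ey[1],-ey[0]])
segs=[]
def arc(t0): 
    t=np.radians(np.arange(t0,t0+91,10)); return np.diff(R*np.c_[np.cos(t),np.sin(t)],axis=0)
S=lambda x,y,n:np.tile([x/n,y/n],(n,1))
P={"-x half":S(0,-b,2),"arc180":arc(180),"-y":S(2*a,0,3),"arc270":arc(270),"+x":S(0,2*b,4),"arc0":arc(0),"+y":S(-2*a,0,3),"arc90":arc(90),"-x":S(0,-2*b,4)}
for k,v in P.items(): print(k,", ".join("%.2f,%.2f"%tuple(p) for p in v@np.array([ex,ey])))
E
python3 path.py
```

```text
-x half -0.15,-0.74, -0.15,-0.74
arc180 -0.08,-0.73, 0.05,-0.73, 0.17,-0.71, 0.30,-0.67, 0.41,-0.61, 0.51,-0.53, 0.59,-0.43, 0.66,-0.32, 0.70,-0.20
-y 0.65,-0.13, 0.65,-0.13, 0.65,-0.13
arc270 0.73,-0.08, 0.73,0.05, 0.71,0.17, 0.67,0.30, 0.61,0.41, 0.53,0.51, 0.43,0.59, 0.32,0.66, 0.20,0.70
+x 0.15,0.74, 0.15,0.74, 0.15,0.74, 0.15,0.74
arc0 0.08,0.73, -0.05,0.73, -0.17,0.71, -0.30,0.67, -0.41,0.61, -0.51,0.53, -0.59,0.43, -0.66,0.32, -0.70,0.20
+y -0.65,0.13, -0.65,0.13, -0.65,0.13
arc90 -0.73,0.08, -0.73,-0.05, -0.71,-0.17, -0.67,-0.30, -0.61,-0.41, -0.53,-0.51, -0.43,-0.59, -0.32,-0.66, -0.20,-0.70
-x -0.15,-0.74, -0.15,-0.74, -0.15,-0.74, -0.15,-0.74
```

>>> {"name": "send_rows", "arguments": {
  "increments": [0,0,0,0.29,-0.06,0,0,0,0,0,-0.15,-0.74,0,0,0,0,0,-0.15,-0.74,0,0,0,0,0,-0.08,-0.73,0,0,0,0,0,0.05,-0.73,0,0,0,0,0,0.17,-0.71,0,0,0,0,0,0.3,-0.67,0,0,0,0,0,0.41,-0.61,0,0,0,0,0,0.51,-0.53,0,0,0,0,0,0.59,-0.43,0,0,0,0,0,0.66,-0.32,0,0,0,0,0,0.7,-0.2,0,0,0,0,0,0.33,-0.07,0,0,0,0,0,0,0,0,0]
}}

```text
time: 3.93
position: [0.5487, -0.0771, 0.0847]
tool_rot: [0.097, 0.995, -0.0, 0.001]
ft_force: [-0.1, 0.4, -1.1]
grip_width: 0.0003
grip_force: 0.0
```

Run:
```python
from rig import robot
import cv2,numpy as np
t=robot.camera("top")["image"][170:250,300:400]; s=robot.camera("scene")["image"][150:290,110:290]
a=cv2.resize(t,(500,400),interpolation=3); b=cv2.resize(s,(514,400),interpolation=3)
b=cv2.resize(b,(300,233))
o=np.zeros((400,800,3),np.uint8); o[:,:500]=a; o[:233,500:]=b
cv2.imwrite("pics/n1.png",o[:,:,::-1]); print(robot.get_obs()["position"],robot.get_obs()["ft_force"])
```

```text
[ 0.54681669 -0.07639811  0.08448147] [-0.06009822  0.04166147  0.14797377]
```

View pics/n1.png

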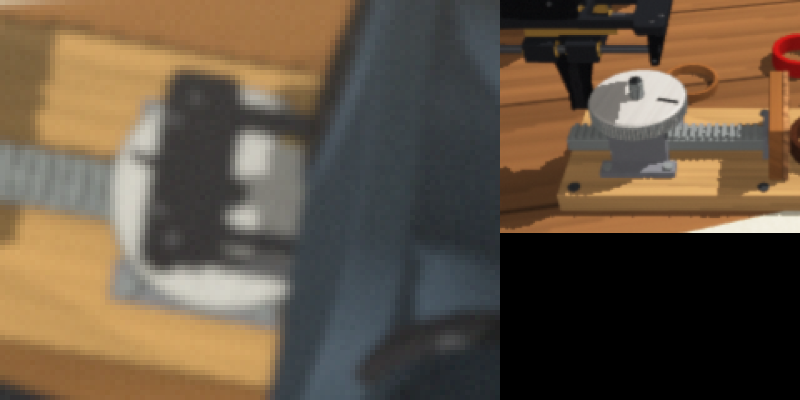

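The nut turned about 80–90°: the groove now points along world +y. Contact was lost on the -y side, so the fingertip is thinner along y than I assumed. I'll probe for the rim from here.

>>> {"name": "send_rows", "arguments": {
  "increments": [0,0,0,0.04,0.2,0,0,0,0,0,0,0,0,0]
}}

```text
time: 4.2
position: [0.5469, -0.0757, 0.0847]
tool_rot: [0.096, 0.995, -0.001, 0.0]
ft_force: [-0.5, -5.7, 0.1]
grip_width: 0.0005
grip_force: 2.6
```

>>> {"name": "send_rows", "arguments": {
  "increments": [0,0,0,0.04,0.2,0,0,0,0,0,0,0,0,0]
}}

```text
time: 4.37
position: [0.5475, -0.0755, 0.0849]
tool_rot: [0.095, 0.995, -0.003, 0.0]
ft_force: [-2.2, -10.5, -0.6]
grip_width: 0.0005
grip_force: 5.5
```

>>> {"name": "send_rows", "arguments": {
  "increments": [0,0,0,0.04,0.2,0,0,0,0,0,0,0,0,0]
}}

```text
time: 4.53
position: [0.5483, -0.0753, 0.0852]
tool_rot: [0.095, 0.995, -0.004, 0.001]
ft_force: [-2.7, -15.6, -0.9]
grip_width: 0.0005
grip_force: 8.3
```

>>> {"name": "send_rows", "arguments": {
  "increments": [0,0,0,0.04,0.2,0,0,0,0,0,0,0,0,0]
}}

```text
time: 4.7
position: [0.549, -0.0752, 0.0854]
tool_rot: [0.094, 0.996, -0.006, 0.001]
ft_force: [-4.7, -21.7, -0.3]
grip_width: 0.0001
grip_force: 11.1
```

>>> {"name": "send_rows", "arguments": {
  "increments": [0,0,0,0.4,-0.34,-0.05,0,0,0,0,0.4,-0.08,0,0,0,0,0,0.86,-0.17,0,0,0,0,0,0.73,-0.08,0,0,0,0,0,0.73,0.05,0,0,0,0,0,0.71,0.17,0,0,0,0,0,0.67,0.3,0,0,0,0,0,0.61,0.41,0,0,0,0,0,0.53,0.51,0,0,0,0,0,0.43,0.59,0,0,0,0,0,0.32,0.66,0,0,0,0,0,0.2,0.7,0,0,0,0,0,0.17,0.85,0,0,0,0,0,0,0,0,0]
}}

```text
time: 5.87
position: [0.6206, -0.0328, 0.0855]
tool_rot: [0.096, 0.995, -0.001, 0.006]
ft_force: [6.6, -1.1, -0.5]
grip_width: 0.0006
grip_force: 3.0
```

```bash
cat > see.py <<'E'
from rig import robot
import cv2,numpy as np,sys
s=robot.camera("scene")["image"][150:290,110:290]; t=robot.camera("top")["image"][170:250,300:400]
o=np.zeros((300,775,3),np.uint8); o[:,:400]=cv2.resize(s,(400,300),interpolation=3); o[:,400:]=cv2.resize(t,(375,300),interpolation=3)
cv2.imwrite(f"pics/{sys.argv[1]}.png",o[:,:,::-1]); q=robot.get_obs()
r=q["position"][:2]-[.565,-.0225]; print(q["time"],q["position"].round(4),q["ft_force"].round(1),"fix",r@[.981,-.194],r@[.194,.981])
E
python3 see.py n2
```

```text
5.9667 [ 0.6205 -0.0333  0.0855] [ 6.3 -1.  -0.6] fix 0.05653803342258215 0.00015198443784544905
```

View pics/n2.png

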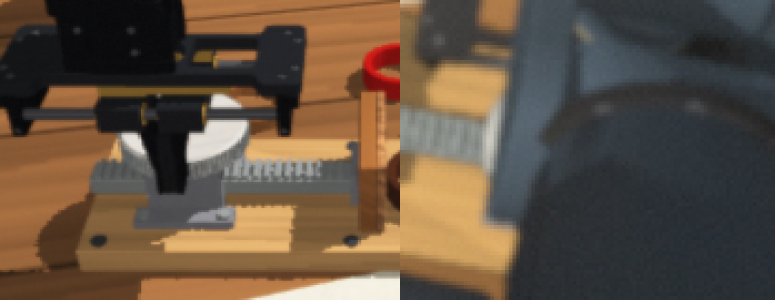

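>>> {"name": "send_rows", "arguments": {
  "increments": [0,0,0,0.1,0.86,0,0,0,0,0,0.08,0.73,0,0,0,0,0,-0.05,0.73,0,0,0,0,0,-0.17,0.71,0,0,0,0,0,-0.3,0.67,0,0,0,0,0,-0.41,0.61,0,0,0,0,0,-0.51,0.53,0,0,0,0,0,-0.59,0.43,0,0,0,0,0,-0.66,0.32,0,0,0,0,0,-0.7,0.2,0,0,0,0,0,-0.49,0.1,0,0,0,0,0,-0.49,0.1,0,0,0,0,0,0,0,0,0]
}}

```text
time: 7.05
position: [0.5757, 0.0319, 0.0857]
tool_rot: [0.098, 0.995, 0.004, 0.003]
ft_force: [3.6, 14.8, 6.6]
grip_width: 0.0004
grip_force: 7.7
```

```bash
python3 see.py n3
```

```text
7.15 [0.5758 0.0319 0.0856] [ 3.4 15.3  5.8] fix 2.0381206405538274e-05 0.05541475613155795
```

View pics/n3.png

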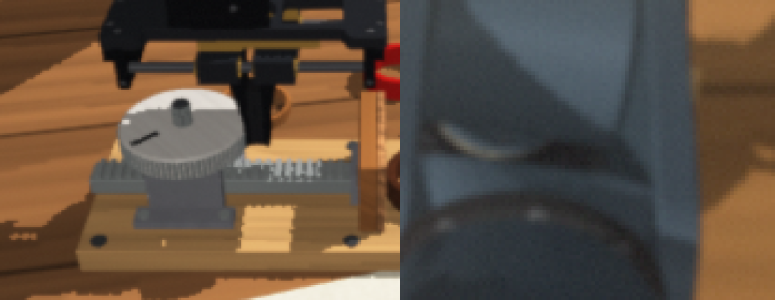

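>>> {"name": "send_rows", "arguments": {
  "increments": [0,0,0,-0.49,0.1,0,0,0,0,0,-0.49,0.1,0,0,0,0,0,-0.73,0.08,0,0,0,0,0,-0.73,-0.05,0,0,0,0,0,-0.71,-0.17,0,0,0,0,0,-0.67,-0.3,0,0,0,0,0,-0.61,-0.41,0,0,0,0,0,-0.53,-0.51,0,0,0,0,0,-0.43,-0.59,0,0,0,0,0,-0.32,-0.66,0,0,0,0,0,-0.2,-0.7,0,0,0,0,0,-0.17,-0.85,0,0,0,0,0,0,0,0,0]
}}

```text
time: 8.23
position: [0.5079, -0.0118, 0.0835]
tool_rot: [0.097, 0.995, 0.001, -0.005]
ft_force: [-5.9, 1.7, 3.8]
grip_width: 0.0006
grip_force: 2.9
```

>>> {"name": "send_rows", "arguments": {
  "increments": [0,0,0,-0.17,-0.85,0,0,0,0,0,-0.08,-0.73,0,0,0,0,0,0.05,-0.73,0,0,0,0,0,0.17,-0.71,0,0,0,0,0,0.3,-0.67,0,0,0,0,0,0.41,-0.61,0,0,0,0,0,0.51,-0.53,0,0,0,0,0,0.59,-0.43,0,0,0,0,0,0.66,-0.32,0,0,0,0,0,0.7,-0.2,0,0,0,0,0,0.49,-0.1,0,0,0,0,0,0.49,-0.1,0,0,0,0,0,0,0,0,0]
}}

```text
time: 9.32
position: [0.5553, -0.0773, 0.0847]
tool_rot: [0.095, 0.995, -0.004, 0.001]
ft_force: [-2.0, -15.2, 1.8]
grip_width: 0.0004
grip_force: 7.9
```

```bash
python3 see.py n4
```

```text
9.4167 [ 0.5552 -0.0773  0.0848] [ -2.7 -15.1   0.5] fix 0.001072329271616433 -0.05568777680270065
```

View pics/n4.png

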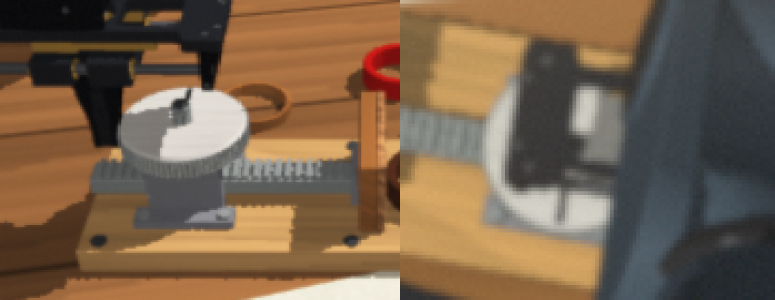

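>>> {"name": "send_rows", "arguments": {
  "increments": [0,0,0,0.49,-0.1,0,0,0,0,0,0.49,-0.1,0,0,0,0,0,0.73,-0.08,0,0,0,0,0,0.73,0.05,0,0,0,0,0,0.71,0.17,0,0,0,0,0,0.67,0.3,0,0,0,0,0,0.61,0.41,0,0,0,0,0,0.53,0.51,0,0,0,0,0,0.43,0.59,0,0,0,0,0,0.32,0.66,0,0,0,0,0,0.2,0.7,0,0,0,0,0,0.17,0.85,0,0,0,0,0,0.17,0.85,0,0,0,0,0,0.08,0.73,0,0,0,0,0,-0.05,0.73,0,0,0,0,0,-0.17,0.71,0,0,0,0,0,-0.3,0.67,0,0,0,0,0,-0.41,0.61,0,0,0,0,0,0.8,0.6,0,0,0,0,0,1.2,0.95,0.5,0]
}}

```text
time: 11.08
position: [0.6262, 0.0262, 0.0882]
tool_rot: [0.097, 0.995, -0.0, -0.003]
ft_force: [0.2, -0.6, -0.6]
grip_width: 0.0005
grip_force: 0.0
```

>>> {"name": "send_rows", "arguments": {
  "increments": [0,0,0,0,0,3,0,0,0,0,0,0,3,0,0,0,0,0,0,0,0]
}}

```text
time: 11.33
position: [0.6319, 0.0258, 0.1543]
tool_rot: [0.096, 0.995, -0.0, 0.005]
ft_force: [1.3, -0.9, 0.0]
grip_width: 0.0008
grip_force: 0.0
```

```bash
python3 see.py n5
```

```text
11.4333 [0.6289 0.0259 0.1503] [-0.1 -0.3 -0.7] fix 0.05328984328727404 0.0598276813947078
```

View pics/n5.png

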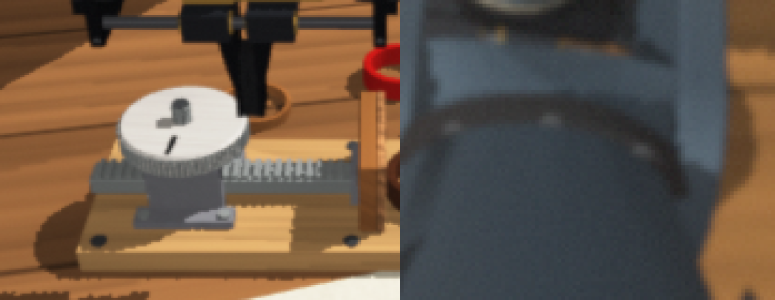

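The groove is about 10° short of where it started after the second turn, so the nut is at about 12.4 rad, which is well inside the tolerance. Next, the jaw.

>>> {"name": "send_rows", "arguments": {
  "increments": [0,0,0,-0.78,3.0,0,0,0,0,0,-0.78,3.0,0,0,0,0,0,-0.78,3.0,0,0,0,0,0,-0.78,3.0,0,0,0,0,0,0,0,0,0,0,0,0,0,0,-2.7,0,0,0,0,0,0,-2.7,0,0,0,0,0,0,-2.6,0,0,0,0,0,0,0,0]
}}

```text
time: 12.18
position: [0.592, 0.1449, 0.063]
tool_rot: [0.097, 0.995, -0.001, -0.007]
ft_force: [-1.3, -0.2, -0.9]
grip_width: 0.0002
grip_force: 0.0
```

Run:
```python
from rig import robot
from h import pts
import numpy as np
q=robot.get_obs(); r=q["position"][:2]-[.5645,-.0225]; print(q["position"],q["ft_force"].round(1),r@[.981,-.194],r@[.194,.981])
c=robot.camera("scene");W=pts(c); d=np.hypot(W[...,0]-.5645,W[...,1]+.0225); m=(d<.04)&(d>.012)&(W[...,2]>.08)&(W[...,2]<.1); print(np.median(W[m][:,2]))
```

```text
[0.59201966 0.14489917 0.06299702] [-1.3 -0.2 -0.9] -0.005478652337951812 0.1695573977998926
0.09436405580290405
```

>>> {"name": "send_rows", "arguments": {
  "increments": [0,0,0,0.2,-0.48,0.1,0,0,0,0,0,-0.39,0,0,0,0,0,-0.08,-0.39,0,0,0,0,0,-0.08,-0.39,0,0,0,0,0,-0.08,-0.39,0,0,0,0,0,-0.08,-0.39,0,0,0,0,0,-0.08,-0.39,0,0,0,0,0,-0.08,-0.39,0,0,0,0,0,-0.08,-0.39,0,0,0,0,0,-0.08,-0.39,0,0,0,0,0,-0.08,-0.39,0,0,0,0,0,-0.08,-0.39,0,0,0,0,0,-0.08,-0.39,0,0,0,0,0,0,0,0,0]
}}

```text
time: 13.4
position: [0.5896, 0.093, 0.0698]
tool_rot: [0.097, 0.995, -0.0, -0.001]
ft_force: [0.7, 0.7, 1.5]
grip_width: 0.0005
grip_force: 0.3
```

>>> {"name": "send_rows", "arguments": {
  "increments": [0,0,0,-0.04,-0.2,0,0,0,0,0,-0.04,-0.2,0,0,0,0,0,0,0,0,0]
}}

```text
time: 13.65
position: [0.5889, 0.0901, 0.0697]
tool_rot: [0.097, 0.995, 0.0, -0.001]
ft_force: [1.0, 1.9, 0.8]
grip_width: 0.0005
grip_force: 1.3
```

```bash
cat > j.py <<'E'
from rig import robot
from h import pts
import numpy as np,cv2
q=robot.get_obs(); r=q["position"][:2]-[.5645,-.0225]; print(q["time"],q["position"],q["ft_force"].round(1),r@[.981,-.194],r@[.194,.981])
c=robot.camera("scene");W=pts(c);Q=W[...,:2]-[.5645,-.0225]; x=Q@[.981,-.194];y=Q@[.194,.981]
m=(abs(x)<.055)&(y>.06)&(y<.2)&(W[...,2]>.083)&(W[...,2]<.091)&(abs(x)>.02); print("jaw mid y",np.median(y[m]),m.sum())
E
python3 j.py
```

```text
13.65 [0.588885   0.09006369 0.06971297] [1.  1.9 0.8] 0.002084333699399737 0.11515566684019682
jaw mid y 0.09332626018775318 195
```

>>> {"name": "send_rows", "arguments": {
  "increments": [0,0,0,-0.04,-0.2,0,0,0,0,0,-0.02,-0.1,0,0,0,0,0,0,0,0,0]
}}

```text
time: 13.95
position: [0.5889, 0.0898, 0.0698]
tool_rot: [0.098, 0.995, 0.002, -0.0]
ft_force: [3.0, 10.6, -0.9]
grip_width: 0.0003
grip_force: 5.5
```

```bash
python3 j.py
```

```text
13.95 [0.58889266 0.08978361 0.06977196] [ 3.  10.6 -0.9] 0.0021461740876987183 0.11488239873194692
jaw mid y 0.09344984070367163 192
```

The jaw is at its stop: the force has risen to 10.6 N with no further motion. I'll back off and lift clear.

>>> {"name": "send_rows", "arguments": {
  "increments": [0,0,0,0.1,0.5,0,0,0,0,0,0.2,1.0,0,0,0,0,0,0,0,3,0,0,0,0,0,0,3,0,0,0,0,0,0,3,0,0,0,0,-2,3,1,0,0,0,0,-2,3,0,0,0,0,0,-2,3,0,0,0,0,0,-2,3,0,0,0,0,0,0,0,0,0,0,0,0,0,0,0,0,0,0,0,0,0,0,0,0]
}}

```text
validation failed for argument at $.in...
```

```bash
python3 j.py
python3 - <<'E'
from rig import robot
import cv2
cv2.imwrite("pics/end.png",robot.camera("scene")["image"][140:350,100:430,::-1])
E
```

```text
14.0 [0.58889738 0.08977301 0.06976505] [ 2.  11.1 -0.3] 0.0021528612297916304 0.11487291551714988
jaw mid y 0.09343703832608657 194
```

View pics/end.png

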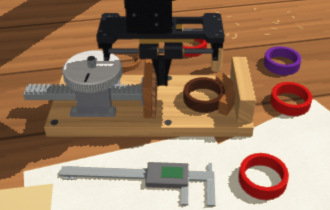

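That call was refused because the number count was wrong. The picture shows the jaw fully back at (150,88), with the blank still in its V-blocks at (204,93). I'll resend the retreat.

>>> {"name": "send_rows", "arguments": {
  "increments": [0,0,0,0.1,0.5,0,0,0,0,0,0.2,1.0,0,0,0,0,0,0,0,3,0,0,0,0,0,0,3,0,0,0,0,0,0,3,0,0,0,0,-2,3,1,0,0,0,0,-2,3,0,0,0,0,0,-2,3,0,0,0,0,0,-2,3,0,0,0,0,0,0,0,0,0,0,0,0,0,0,0,0]
}}

```text
time: 15.02
position: [0.5101, 0.2233, 0.1699]
tool_rot: [0.095, 0.996, -0.001, -0.001]
ft_force: [0.2, 0.0, 0.6]
grip_width: 0.0005
grip_force: 0.0
```

```bash
python3 j.py
python3 - <<'E'
from rig import robot
import cv2
cv2.imwrite("pics/end2.png",cv2.resize(robot.camera("top")["image"][100:310,160:400,::-1],None,fx=2.5,fy=2.5))
E
```

```text
15.0167 [0.51008327 0.22326338 0.16988327] [0.2 0.  0.6] -0.10106091073935893 0.2305370250635081
jaw mid y 0.09434699625006632 282
```

View pics/end2.png

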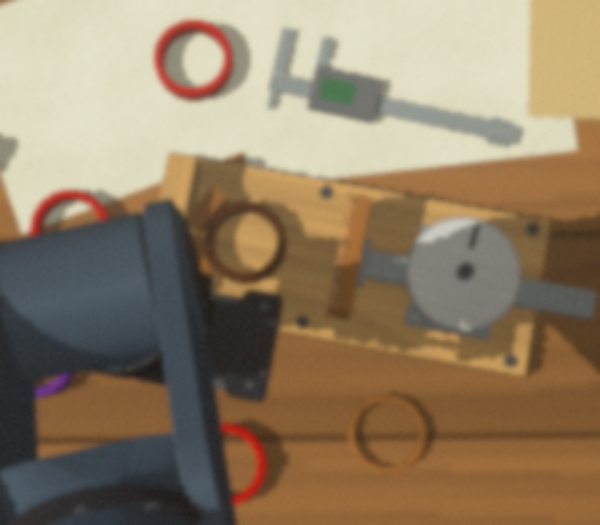

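The groove is back near its starting direction (474,235), the jaw is back, and the blank, bangle and caliper haven't moved. The robot is clear of everything, so I'm handing in.

```bash
python3 -c "
from rig import robot
print(robot.hand_in())"
```

```text
the job is handed in; nothing more can be done
None
```

Job handed in (verdict not shown): the nut is backed off about two turns (roughly 12.4 rad), the jaw is at its stop, the blank, bangle and caliper look unmoved, and the dowel, which the arm hid in the last picture, wasn't rechecked.

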